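# Photograph the returned memory cartridges in the records room

### The job

Photograph the returned memory cartridges: lift the top tray off the nested stack without dragging the next one up, set it centred and square on the document camera's black board, and lay all the orange cartridges in it, each flat on the tray's floor. Then swing the camera column upright, so that the lens looks straight down on the tray and the column stays there when let go, and press the blue shutter button. Leave the rest of the stack and the other things on the desk where they are.

Things in the scene. Friction and masses are not known exactly. Their poses are not given: they have to be found in the camera images.
- tray1_grip (a point): TOP tray of the nested stack of three, grey plastic, 0.2 kg: the middle of its grip rib, 35.5 mm above its underside; z is the tray's up. The rib, 14 mm wide (x), 120 long (y), 17 tall, stands on a ridge (21 mm wide below the rib) across the tray's middle; its top, 44 mm above the underside, is the tray's highest point. Nested trays sit 18 mm apart with 1 mm play: straight up 40 mm comes clear.
- tray1_bay_a (a point): top tray: middle of the floor of its compartment on its -x side, 3 mm above its underside, 51.5 mm from its middle. Tray floor 180 mm (x) by 148 (y); walls 34 mm high, flaring out to a 204 x 172 mm rim.
- tray1_bay_b (a point): top tray: the same point of the compartment on its +x side. Each compartment is 72 mm (x) by 142 mm (y) clear at the floor, except for a stacking lug, 11 x 12 mm and 15 mm high, in each of the tray's four outer corners.
- tray2_grip (a point): middle tray of the stack, the same tray and the same point (its rib is hidden inside the top tray's ridge until that tray is lifted)
- tray3_grip (a point): bottom tray of the stack, the same tray and the same point; it stands on the desk
- board_centre (a point): centre of the upper face of the document camera's black board, 10 mm above the desk; 215 mm (x) by 205 mm (y), x and y along its edges, white outline 200 x 164 mm on it. The white foot, 210 x 64 x 34 mm high, lies along its +y edge, its middle 130 mm from the board's centre; on it are hinge and shutter button. The camera is fixed to the desk.
- column (a joint): lean of the camera column on its friction hinge, rad: 0 is upright (lens looking straight down on the board's centre), positive leans out to the board's +y side, away from the board; range -0.6 to 1.1, no stop or click at upright. It stays where it is left; turning it takes about 0.9 N m, 3 to 4 N at the grip.
- column_hinge (a point): point on the hinge axis, 48 mm above the desk over the foot, 130 mm to +y of the board's centre. The axis runs along the board's x.
- column_grip (a point): middle of the black rubber sleeve at the column's top, 265 mm from the hinge axis. The column is a bar 16 mm square that ends 20 mm beyond this point; 37 mm before it a cross arm, 14 mm square, leaves at a right angle to the board's -y side and carries the white camera head 130 mm out; the lens is 235 mm above the board when upright.
- shutter (a joint): travel of the camera's round blue shutter button, m: 0 released, 0.006 fully down; it springs back; about 5 N presses it home. More than 0.004 takes the picture.
- shutter_top (a point): centre of the shutter button's top, 28 mm across, 56 mm above the desk, on the near end of the foot, 94 mm to the -x side of the column; it is pressed straight down.
- cart1_mid (a point): memory cartridge 1: an orange plastic block with a white label on top, 54 mm (x) by 26 mm (y) by 16 mm high, 45 g, lying flat on the desk; this point is its centre, x its long axis. Two to four of the four cartridges are there; the others are absent (None from the start).
- cart2_mid (a point): memory cartridge 2: an orange plastic block with a white label on top, 54 mm (x) by 26 mm (y) by 16 mm high, 45 g, lying flat on the desk; this point is its centre, x its long axis. Two to four of the four cartridges are there; the others are absent (None from the start).
- cart3_mid (a point): memory cartridge 3: an orange plastic block with a white label on top, 54 mm (x) by 26 mm (y) by 16 mm high, 45 g, lying flat on the desk; this point is its centre, x its long axis. Two to four of the four cartridges are there; the others are absent (None from the start).
- cart4_mid (a point): memory cartridge 4: an orange plastic block with a white label on top, 54 mm (x) by 26 mm (y) by 16 mm high, 45 g, lying flat on the desk; this point is its centre, x its long axis. Two to four of the four cartridges are there; the others are absent (None from the start).
- inkpad: flat ink pad, dark steel with a red top, 56 x 40 x 16 mm; not part of the job; origin at the middle of its underside.
- stapler: red and black stapler, 135 x 34 x 50 mm; not part of the job; origin at the middle of its underside.
- tape: black tape dispenser, 150 x 55 x 75 mm; not part of the job; origin at the middle of its underside.
- pencup: blue cup of pens, 80 mm across, 95 mm high without the pens; not part of the job; origin at the middle of its underside.
- datestamp: upright hand stamp with a black knob, 45 x 34 x 95 mm; not part of the job; origin at the middle of its underside.
- calculator: grey pocket calculator lying flat, 125 x 80 x 16 mm; not part of the job; origin at the middle of its underside.
- labelroll: roll of white labels lying flat, 84 mm across, 35 mm high; not part of the job; origin at the middle of its underside.
Not all that is in view belongs to the job. Leave any yellow look-alike of the part that bears cart3_mid alone.

How it is judged:
On the way, in this order (a step that is already met when the one before it is completed fails the run):
1. the top tray stands on the camera's board, centred and square, the rest of the stack left behind (horizontal distance between tray1_grip and board_centre below 0.025 m and angle between the x axis of tray1_grip and the x axis of board_centre, either way round below 0.18 rad and z of tray1_grip in the frame of board_centre below 0.0415 m and angle between tray1_grip's own z axis and vertical below 0.06 rad and distance of each of tray2_grip, tray3_grip from where it was at the start of the episode below 0.05 m and angle between each of tray2_grip, tray3_grip's own z axis and vertical below 0.1 rad), for 0.3 s.
2. every cartridge lies flat on the tray's floor (horizontal distance between tray1_grip and board_centre below 0.025 m and angle between the x axis of tray1_grip and the x axis of board_centre, either way round below 0.18 rad and z of tray1_grip in the frame of board_centre below 0.0415 m and angle between tray1_grip's own z axis and vertical below 0.06 rad and x of cart1_mid in the frame of tray1_grip between -0.085 and 0.085 m and y of cart1_mid in the frame of tray1_grip between -0.07 and 0.07 m and z of each of cart1_mid, cart2_mid, cart3_mid, cart4_mid in the frame of tray1_grip below -0.017 m and angle between each of cart1_mid, cart2_mid, cart3_mid, cart4_mid's own z axis and vertical below 0.2 rad and x of cart2_mid in the frame of tray1_grip between -0.085 and 0.085 m and y of cart2_mid in the frame of tray1_grip between -0.07 and 0.07 m and x of cart3_mid in the frame of tray1_grip between -0.085 and 0.085 m and y of cart3_mid in the frame of tray1_grip between -0.07 and 0.07 m and x of cart4_mid in the frame of tray1_grip between -0.085 and 0.085 m and y of cart4_mid in the frame of tray1_grip between -0.07 and 0.07 m), for 0.3 s.
3. the camera column stands upright and still (value of joint column between -0.07 and 0.07 rad and velocity of joint column between -0.05 and 0.05 rad/s), for 0.5 s.
4. the shutter button is pressed with the column upright and all cartridges in the tray (all of step 2 and value of joint shutter above 0.004 m and value of joint column between -0.07 and 0.07 rad), for 0.05 s.
At the end, for the whole second after the job is handed in: The top tray stands on the board within 25 mm of its centre and 10 degrees of square; every cartridge present lies flat inside it; the column stands by itself within 4 degrees of upright; the button is released; the other two trays are where they were (within 50 mm) (all of step 2 and distance of each of tray2_grip, tray3_grip from where it was at the start of the episode below 0.05 m and angle between each of tray2_grip, tray3_grip's own z axis and vertical below 0.1 rad and value of joint column between -0.07 and 0.07 rad and value of joint shutter below 0.002 m); the robot touches nothing.
It fails at once if the second tray is dragged up out of the stack with the first (height (world z) of tray2_grip above 0.0735 m).
It fails at once if one of the other things on the desk is pushed aside (30 mm) or tipped (distance of any of inkpad, stapler, tape, pencup, datestamp, calculator, labelroll from where it was at the start of the episode above 0.03 m or angle between any of inkpad, stapler, tape, pencup, datestamp, calculator, labelroll's own z axis and vertical above 0.4 rad).
Of cart1, cart2, cart3, cart4 only 2 to 4 are there at a start; the rules pass over those that are not, and their reading is None.
At some moment in a run one of cart1, cart2, cart3, cart4 may be knocked a few centimetres aside while the robot is not near it.
Once in a run the grip may slacken for a moment while it holds something.
It also fails if it takes over 210 s, if anything falls off the work surface, if the arm or the gripper's body presses on something with over 40 N, if the wrist force passes 120 N, or if a joint passes its speed limit or range.

### The arm

A 7-joint arm with a two-finger parallel gripper is mounted at the origin on the work surface. World frame = base frame: x ahead of the robot, y to its left, z up, the work surface at z = 0. Lengths are in m, angles in rad, forces in N, time in s.
With the tool pointing down it reaches from about 0.4 to 0.85 m from the base axis. Payload 4.5 kg.
Tool frame: the origin (TCP) lies on the centre line of the jaws, within the pads' length; the fingertips stand 22 mm ahead of it and the grasp point (between the pads) lies 3 mm ahead of it; x points along the fingers, z is the direction in which the jaws open and shut, and the axes are right-handed (so a half turn about x gives the same grasp; the last joint's range is limited). The gripper opens to 88 mm and grips with 3 to 60 N. Pads are 18 mm wide; open, the fingers measure 123 mm over their backs; the gripper's body (75 mm by 187 mm) begins 45 mm behind the grasp point.
Start: joints at [1.259, 0.689, -0.195, 1.565, 0.157, 0.902, -0.215], TCP at [0.212, -0.588, 0.261] pointing down, gripper open.
Joint ranges: [-3.01, 3.01], [-0.46, 2.08], [-1.47, 1.51], [0.13, 2.56], [-1, 4.14], [0.04, 2.09], [-2.66, 2.66]. Speed limits (rad/s): [2.57, 2.57, 3.14, 3.14, 3.14, 3.14, 3.14].

### API

Orientations are given as a unit quaternion [x, y, z, w].
In Python, from station import env gives the robot as it stands.
- The arm moves only by the shell command python3 -m jog 'ROWS' [FORCE]. ROWS is JSON, a list of rows, each a list of 5 numbers: the shift along the world's x, y, z in m, then the turn about the world's z in rad, then the opening in per cent of the stroke, from 0 (shut) to 100 (fully open). A call has 1 to 20 rows; each row is the pose to reach, as a shift and turn from the pose commanded when the call began; what a row does not reach only later rows make up. A row lasts 1/10 s, in which the tool goes at most 50 mm and 8.59 degrees, less where a joint would pass 70% of its speed; a pose out of reach is approached as far as the arm can. A call with a gripper value outside its range is refused whole. The fingers move at their own pace and stop on an object; FORCE is the grip in N (left out, the last holds). Time passes only in rows, so rows that repeat a pose let the fingers close. It gives the time, the measured TCP pose, the force and the opening at its end, in the units of the state.
- env.state(): the state, without advancing time (a new reading comes with each control period).
- env.camera(name): name is "scene" or "side" or "wrist"; returns (picture, depth): 420x560x3 uint8, blue, green, red; 420x560 float32, m along the optical axis (not along the pixel's ray), 0 where there is no reading.
- env.camera_info(name): a dict with "mtx" (3x3 intrinsics, pixels), "T" (4x4, takes a point from camera to world coordinates). Camera axes: x right, y down, z forward; pixel columns grow to the right and rows downward; lengths in m; the calibration is good to about 2 mm. A picture is of the moment at which its call begins: read the wrist's pose just before it. camera_info takes no time and is no camera call; for the wrist camera it gives the pose at the moment of the call.
- env.sign_off(): hands the job in, once; it reports no verdict.
The state is a dict: "time_s": time; "q": joint angles; "joint_velocities": joint speeds; "tau": joint torques, N m; "ee_pos": TCP position; "tool_rot": TCP orientation; "force": force on the tool from outside, world axes, zero at the start; "wrist_torque": the same for the moment, N m; "gripper_width": opening from 0.0 (shut) to 1.0 (fully open).
Only numpy, scipy, OpenCV 4.12 (cv2) and the standard library are available. Lean on these libraries where they do the work, as an engineer would, in place of code of your own. Each camera call takes 0.05 s, during which the arm holds its last target. There are 200 camera calls.

## Working session

There is one attempt and no reset: what is moved stays moved. The work goes in short steps, Python scripts to look and compute and a shell command to move; the robot and the scene stay as the last step left them, time stands still between calls to the robot, and variables do not carry over. Pictures are saved under pics/ and viewed, about 12 in all and at most 16, crops included, and the job is handed in when it is done.

```bash
ls; mkdir -p pics
cat > h.py <<'E'
import numpy as np, cv2
from station import env
def shot(name,tag):
    info=env.camera_info(name); im,d=env.camera(name)
    cv2.imwrite(f'pics/{tag}.png',im); np.savez(f'pics/{tag}.npz',im=im,d=d,K=info['mtx'],T=info['T'])
def load(tag):
    z=np.load(f'pics/{tag}.npz'); K,T,d=z['K'],z['T'],z['d']
    v,u=np.mgrid[:d.shape[0],:d.shape[1]]
    P=np.stack([(u-K[0,2])/K[0,0]*d,(v-K[1,2])/K[1,1]*d,d],-1)@T[:3,:3].T+T[:3,3]
    P[d==0]=np.nan
    return z['im'],P
E
python3 - <<'E'
from h import *
s=env.state(); print(s)
for n in ('scene','side','wrist'):
    shot(n,n+'0'); print(n,env.camera_info(n)['T'].round(3).tolist())
cv2.imwrite('pics/both.png',np.vstack([load('scene0')[0]]))
E
```

```text
pics
{'time_s': 0.0, 'q': array([ 1.25878905,  0.6899685 , -0.1944771 ,  1.56635526,  0.15732414,
        0.90251048, -0.2150805 ]), 'joint_velocities': array([ 0.00081097,  0.00016472, -0.00148566, -0.00055378,  0.00034448,
        0.00021505, -0.00059674]), 'tau': array([-9.27021574e-04, -5.27566516e+01, -1.26711555e+00, -1.53425395e+01,
       -5.25611266e-02,  6.66564389e-03,  1.89921689e-04]), 'ee_pos': array([ 0.21157485, -0.58746133,  0.25991575]), 'tool_rot': array([ 0.40681838,  0.57915408, -0.40617411,  0.57801552]), 'force': array([-0.46449964,  0.63769903,  0.16752369]), 'wrist_torque': array([-0.00876763,  0.00990613, -0.00683057]), 'gripper_width': 0.999838455777892}
scene [[0.739, 0.468, -0.484, 1.044], [0.673, -0.516, 0.529, -0.595], [-0.002, -0.717, -0.697, 0.931], [0.0, 0.0, 0.0, 1.0]]
side [[0.9, -0.2, 0.387, 0.081], [-0.435, -0.464, 0.772, -0.934], [0.025, -0.863, -0.504, 0.781], [0.0, 0.0, 0.0, 1.0]]
wrist [[0.339, -0.904, -0.261, 0.279], [-0.941, -0.326, -0.093, -0.564], [-0.001, 0.277, -0.961, 0.383], [0.0, 0.0, 0.0, 1.0]]
```

View pics/scene0.png

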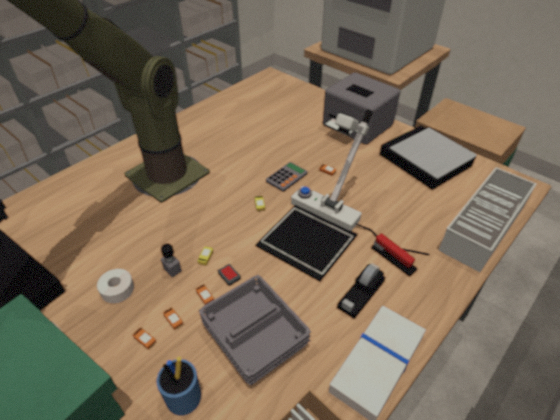

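View pics/side0.png

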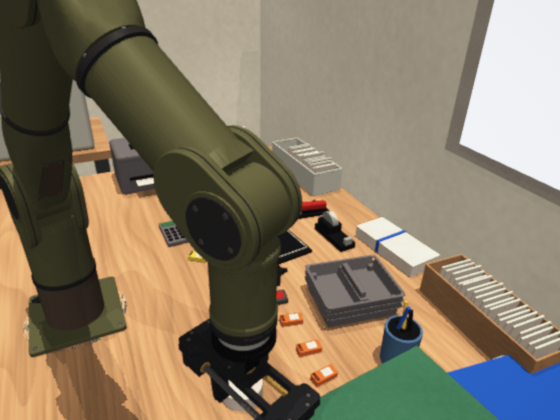

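Scene picture: orange cartridges at (144,338), (173,318), (205,294) and (328,169), the last beyond the camera near the calculator. Look-alikes are the yellow blocks at (260,203) and (205,255), and the red ink pad at (229,274). The stack is at (254,328), the board at (307,240), the foot and column at (325,207), the blue button at (305,192).

Run:
```python
from h import *
im,P=load('scene0'); hsv=cv2.cvtColor(im,cv2.COLOR_BGR2HSV)
def px(u,v): return P[v,u].round(3).tolist()
for n,c in dict(board=(307,240),btn=(305,192),grip=(365,118),hinge=(333,205)).items(): print(n,px(*c))
h,s,v=cv2.split(hsv)
# orange/yellow blobs
z=P[...,2]
for nm,m in (('orange',(h<14)&(s>170)&(v>110)),('yellow',(h>24)&(h<38)&(s>130)&(v>90))):
    m=m&(z>0.004)&(z<0.03)
    m=cv2.morphologyEx(m.astype(np.uint8),cv2.MORPH_CLOSE,np.ones((7,7)))
    n,l,st,c=cv2.connectedComponentsWithStats(m)
    for i in range(1,n):
        if st[i,4]<25: continue
        q=P[(l==i)&(z>0.011)&(z<0.022)][:,:2]
        if len(q)<10: continue
        r=cv2.minAreaRect(q.astype(np.float32)*1000)
        print(nm,c[i].round(),st[i,4],np.median(P[l==i],0).round(3),[np.round(x,1) for x in r])
# tray: points
R=np.zeros(z.shape,bool); R[265:390,190:320]=1
for lo,hi in((0.060,0.074),(0.076,0.086)):
    m=(R&(z>lo)&(z<hi)&(s<90)).astype(np.uint8)
    n,l,st,c=cv2.connectedComponentsWithStats(m)
    k=1+st[1:,4].argmax(); q=P[l==k]; print(lo,st[k,4],[np.round(x,1) for x in cv2.minAreaRect(q[:,:2].astype(np.float32)*1000)],np.nanmedian(q[:,2]))
# board white outline/dark
R[:]=0;R[190:280,250:365]=1
m=(R&(z<0.02)&(z>0.004)&(v<70)).astype(np.uint8)
n,l,st,c=cv2.connectedComponentsWithStats(m);k=1+st[1:,4].argmax();print('board',st[k],[np.round(x,1) for x in cv2.minAreaRect(P[l==k][:,:2].astype(np.float32)*1000)])
m=(R&(z<0.045)&(z>0.03)).astype(np.uint8)
n,l,st,c=cv2.connectedComponentsWithStats(m);k=1+st[1:,4].argmax();print('foot',st[k],[np.round(x,1) for x in cv2.minAreaRect(P[l==k][:,:2].astype(np.float32)*1000)])
b=(h>100)&(h<130)&(s>120)&(np.abs(z-.056)<.008); b[:,:280]=0;b[:,330:]=0
print('button',b.sum(),np.nanmean(P[b],0))
```

```text
board [0.542, 0.075, 0.013]
btn [0.437, 0.189, 0.056]
grip [0.502, 0.362, 0.259]
hinge [0.531, 0.204, 0.052]
orange [326. 170.] 37 [0.387 0.355 0.014] [array([391.2, 359.4]), array([46.5, 17.4]), np.float64(10.3)]
orange [228. 272.] 89 [nan nan nan] [array([ 464.6, -154.2]), array([21.7, 36.8]), np.float64(83.6)]
orange [168. 312.] 27 [ 0.445 -0.335  0.017] [array([ 446.1, -335.1]), array([19.3, 12.8]), np.float64(70.1)]
orange [177. 324.] 31 [nan nan nan] [array([ 485.5, -340.9]), array([20.6,  6.1]), np.float64(79.3)]
orange [138. 335.] 52 [ 0.442 -0.422  0.017] [array([ 444.4, -422.5]), array([17.6, 34.1]), np.float64(51.4)]
orange [149. 343.] 40 [ 0.478 -0.415  0.015] [array([ 478.4, -414.3]), array([24.1, 10.4]), np.float64(81.1)]
yellow [205. 257.] 66 [ 0.379 -0.166  0.017] [array([ 371.6, -154.4]), array([23.2, 52.9]), np.float64(29.1)]
0.06 1305 [array([ 638.4, -236.2]), array([173.1, 206.3]), np.float64(79.9)] 0.07131272566551561
0.076 341 [array([ 638.8, -236.9]), array([119.9,  16.5]), np.float64(79.5)] 0.08064908127598769
board [ 265  211   84   60 2678] [array([535.7,  80.2]), array([192.8, 157.3]), np.float64(5.4)]
foot [291 190  70  36 791] [array([501.3, 205.7]), array([209.3,  69.2]), np.float64(6.1)]
button 37 [0.43199466 0.19368769 0.05648933]
```

Run:
```python
from h import *
im,P=load('scene0')
a=cv2.resize(im[140:280,230:380],None,fx=4,fy=4,interpolation=2)
cv2.imwrite('pics/c1.png',a)
```

```text
(no output)
```

View pics/c1.png

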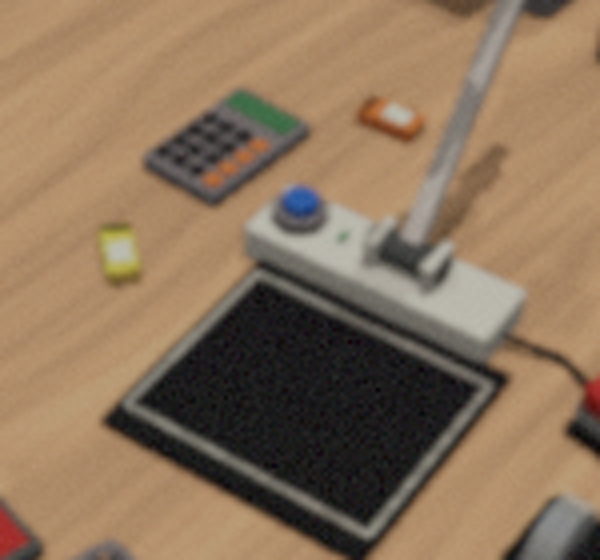

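View pics/wrist0.png

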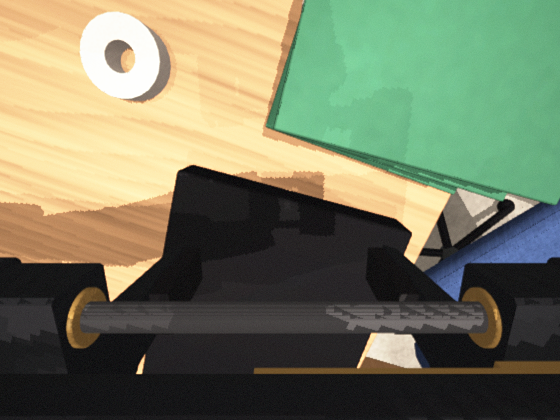

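Crop: one orange cartridge (crop 392,117) next to the calculator, a yellow decoy at (120,252), the blue button at (300,205), and the foot offset to -x of the column. The wrist picture shows only the label roll at (120,55) and clutter. Next I fit the jaw yaw and set out the remaining poses.

```bash
cat >> h.py <<'E'
from scipy.spatial.transform import Rotation as R_
def tool():
    s=env.state(); M=R_.from_quat(s['tool_rot']).as_matrix()
    return s['ee_pos'].round(4).tolist(), 'jaw yaw deg',round(np.degrees(np.arctan2(M[1,2],M[0,2])),2),'down',M[:,0].round(3).tolist()
E
python3 - <<'E'
from h import *
p=tool();print(p); y=p[2]
for t in (-10.3,5.8,-0.0): print(t,[round(np.radians(t-y+k),3) for k in(-180,0,180)])
print(np.array([.6385,-.2365,.0])-np.array(p[0]))
im,P=load('scene0');z=P[...,2]
for n,(a,b,c,d) in dict(calc=(160,195,262,310),cup=(355,412,155,205),stamp=(240,278,158,185),col=(100,215,330,375)).items():
    q=P[a:b,c:d].reshape(-1,3);q=q[q[:,2]>0.008]; print(n,np.nanpercentile(q,[3,50,97],axis=0).round(3).tolist())
E
```

```text
([0.2117, -0.5876, 0.2601], 'jaw yaw deg', np.float64(-70.18), 'down', [-0.001, 0.001, -1.0])
-10.3 [np.float64(-2.096), np.float64(1.045), np.float64(4.187)]
5.8 [np.float64(-1.815), np.float64(1.326), np.float64(4.468)]
-0.0 [np.float64(-1.917), np.float64(1.225), np.float64(4.366)]
[ 0.4268  0.3511 -0.2601]
calc [[0.272, 0.184, 0.01], [0.32, 0.233, 0.019], [0.435, 0.305, 0.057]]
cup [[0.601, -0.477, 0.021], [0.642, -0.447, 0.096], [0.666, -0.408, 0.156]]
stamp [[0.321, -0.261, 0.011], [0.347, -0.249, 0.047], [0.36, -0.23, 0.097]]
col [[0.246, 0.2, 0.016], [0.503, 0.353, 0.122], [0.566, 0.603, 0.325]]
```

```bash
python3 -m jog '[[0.10,0.08,0.04,0.15,100],[0.2,0.16,0.04,0.3,100],[0.3,0.25,0.04,0.45,100],[0.427,0.351,0.04,0.6,100],[0.427,0.351,0.04,0.75,100],[0.427,0.351,0.04,0.9,100],[0.427,0.351,0.04,1.045,100],[0.427,0.351,0.04,1.045,100],[0.427,0.351,0.04,1.045,100],[0.427,0.351,0.04,1.045,100],[0.427,0.351,0.04,1.045,100],[0.427,0.351,0.04,1.045,100],[0.427,0.351,0.04,1.045,100],[0.427,0.351,0.04,1.045,100]]' 40
python3 - <<'E'
from h import *
print(tool(), env.state()['q'].round(2)); shot('wrist','w1'); shot('scene','s1')
E
```

```text
time_s: 1.55
ee_pos: [0.6377, -0.2387, 0.3002]
tool_rot: [0.064, 0.705, -0.065, 0.704]
force: [-1.3, 0.3, 1.0]
gripper_width: 0.999
([0.6377, -0.2387, 0.3002], 'jaw yaw deg', np.float64(-10.4), 'down', [-0.002, -0.001, -1.0]) [ 0.51  0.76 -0.45  1.32  0.34  1.14 -0.16]
```

View pics/w1.png

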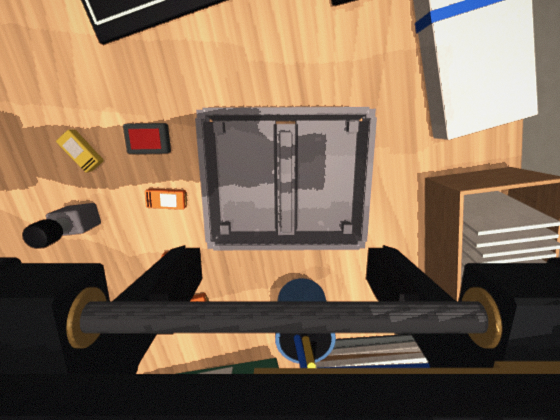

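The wrist view shows the empty top tray with the rib at (286,180), an orange cartridge at (166,199), the red ink pad (147,138) and a yellow decoy (78,150). I'll measure the rib.

```bash
cat >> h.py <<'E'
def rect(q): 
    c,(w,h),a=cv2.minAreaRect((q[:,:2]*1000).astype(np.float32))
    if w<h: w,h,a=h,w,a+90
    return 'c',np.round(c,1).tolist(),'LxW',round(w,1),round(h,1),'long deg',round((a+90)%180-90,1)
def band(P,lo,hi,box=None,mask=None,minn=40):
    m=(P[...,2]>lo)&(P[...,2]<hi)
    if box: m&=(P[...,0]>box[0])&(P[...,0]<box[1])&(P[...,1]>box[2])&(P[...,1]<box[3])
    if mask is not None: m&=mask
    n,l,st,c=cv2.connectedComponentsWithStats(m.astype(np.uint8))
    return [(c[i].round().tolist(),int(st[i,4]),np.nanmedian(P[l==i][:,2]).round(4),rect(P[l==i])) for i in range(1,n) if st[i,4]>=minn]
def carts(P,im,zlo=.010,zhi=.022,minn=40):
    h,s,v=cv2.split(cv2.cvtColor(im,cv2.COLOR_BGR2HSV))
    o=((h<16)&(s>150)&(v>80)).astype(np.uint8)
    o=cv2.morphologyEx(o,cv2.MORPH_CLOSE,np.ones((25,25)))>0
    return band(P,zlo,zhi,mask=o,minn=minn)
E
python3 - <<'E'
from h import *
im,P=load('w1')
print('rib',band(P,.0755,.086,(.5,.75,-.35,-.1)))
print('rim',band(P,.065,.0755,(.5,.76,-.35,-.1)))
for c in carts(P,im): print(c)
E
```

```text
rib [([286.0, 182.0], 1208, np.float64(0.0791), ('c', [641.0, -236.5], 'LxW', 118.3, 13.4, 'long deg', 79.4))]
rim [([286.0, 174.0], 4926, np.float64(0.0701), ('c', [640.8, -236.9], 'LxW', 204.5, 172.6, 'long deg', -10.0))]
([144.0, 138.0], 611, np.float64(0.0156), ('c', [465.9, -154.7], 'LxW', 41.1, 25.9, 'long deg', -8.5))
([164.0, 199.0], 702, np.float64(0.0153), ('c', [467.4, -239.6], 'LxW', 53.8, 26.0, 'long deg', -13.6))
([199.0, 298.0], 55, np.float64(0.014), ('c', [471.7, -401.2], 'LxW', 22.4, 7.1, 'long deg', -8.9))
```

```bash
python3 -m jog '[[0.003,0.001,-0.04,0.005,100],[0.003,0.001,-0.08,0.005,100],[0.003,0.001,-0.12,0.005,100],[0.003,0.001,-0.16,0.005,100],[0.003,0.001,-0.185,0.005,60],[0.003,0.001,-0.195,0.005,60],[0.003,0.001,-0.205,0.005,60],[0.003,0.001,-0.211,0.005,60],[0.003,0.001,-0.211,0.005,60],[0.003,0.001,-0.211,0.005,60],[0.003,0.001,-0.211,0.005,60]]' 40; python3 -c "
from h import *
print(tool())"
```

```text
time_s: 2.75
ee_pos: [0.6426, -0.2362, 0.0909]
tool_rot: [0.062, 0.704, -0.062, 0.705]
force: [0.3, -0.3, -1.0]
gripper_width: 0.603
([0.6426, -0.2362, 0.0909], 'jaw yaw deg', np.float64(-10.03), 'down', [0.002, -0.001, -1.0])
```

```bash
python3 -m jog '[[-0.001,0,-0.002,0,60],[-0.001,0,-0.002,0,30],[-0.001,0,-0.002,0,0],[-0.001,0,-0.002,0,0],[-0.001,0,-0.002,0,0],[-0.001,0,-0.002,0,0],[-0.001,0,-0.002,0,0],[-0.001,0,-0.002,0,0]]' 45; python3 -m jog '[[0,0,0.003,0,0],[0,0,0.006,0,0],[0,0,0.009,0,0],[0,0,0.012,0,0],[0,0,0.012,0,0],[0,0,0.012,0,0]]'
python3 - <<'E'
from h import *
print(tool()); shot('scene','s2'); im,P=load('s2')
for lo,hi in ((.045,.060),(.0605,.074),(.076,.09)): print(lo,band(P,lo,hi,(.5,.76,-.36,-.1))[:4])
E
```

```text
time_s: 3.55
ee_pos: [0.6409, -0.236, 0.0877]
tool_rot: [0.062, 0.704, -0.062, 0.704]
force: [-0.4, -0.2, 0.3]
gripper_width: 0.154
time_s: 4.15
ee_pos: [0.6409, -0.236, 0.0998]
tool_rot: [0.062, 0.704, -0.062, 0.704]
force: [-0.3, 0.8, -1.7]
gripper_width: 0.149
([0.6409, -0.236, 0.0998], 'jaw yaw deg', np.float64(-10.03), 'down', [0.0, -0.0, -1.0])
0.045 [([226.0, 316.0], 741, np.float64(0.0524), ('c', [582.1, -258.2], 'LxW', 79.6, 78.6, 'long deg', -9.0)), ([255.0, 353.0], 611, np.float64(0.054), ('c', [669.9, -289.5], 'LxW', 259.9, 133.4, 'long deg', 30.1)), ([262.0, 344.0], 1454, np.float64(0.0523), ('c', [680.0, -241.1], 'LxW', 149.9, 88.7, 'long deg', 74.4))]
0.0605 [([272.0, 296.0], 54, np.float64(0.0701), ('c', [626.4, -157.8], 'LxW', 65.1, 4.7, 'long deg', -9.3)), ([215.0, 306.0], 141, np.float64(0.0672), ('c', [550.2, -261.5], 'LxW', 63.7, 21.3, 'long deg', 78.8)), ([298.0, 326.0], 94, np.float64(0.0673), ('c', [715.8, -181.4], 'LxW', 45.0, 19.1, 'long deg', -9.6)), ([243.0, 334.0], 119, np.float64(0.0673), ('c', [644.9, -270.9], 'LxW', 70.7, 7.4, 'long deg', 80.0))]
0.076 [([254.0, 327.0], 1095, np.float64(0.0841), ('c', [639.2, -236.5], 'LxW', 206.9, 173.6, 'long deg', -9.9)), ([239.0, 330.0], 144, np.float64(0.0797), ('c', [638.1, -272.7], 'LxW', 64.2, 21.9, 'long deg', 71.0))]
```

```bash
python3 -m jog '[[0,0,0.003,0,0],[0,0,0.005,0,0],[0,0,0.005,0,0],[0,0,0.005,0,0]]'; python3 -m jog '[[0,0,0,0,0]]'|grep force; python3 -m jog '[[0,0,0,0,0]]'|grep force;python3 - <<'E'
from h import *
shot('side','d2'); im,P=load('d2')
cv2.imwrite('pics/d2c.png',cv2.resize(im[240:340,280:420],None,fx=5,fy=5,interpolation=2))
E
```

```text
time_s: 4.6
ee_pos: [0.6409, -0.236, 0.1048]
tool_rot: [0.062, 0.704, -0.062, 0.704]
force: [-0.3, 0.5, -1.9]
gripper_width: 0.151
force: [0.2, -0.0, -1.6]
force: [-0.3, 0.1, -1.7]
```

View pics/d2c.png

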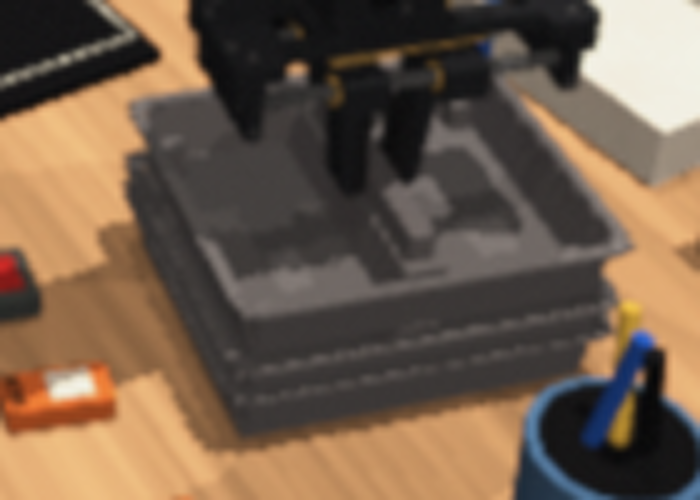

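Side crop: the top rim has risen well clear of the second and the two lower rims still sit a step apart. The load is about 1.8 N, so it's one tray. Next I lift and carry, looking at the board on the way.

```bash
python3 -m jog '[[0,0,0.01,0,0],[0,0,0.025,0,0],[0,0,0.045,0,0],[0,0,0.07,0,0],[0,0,0.1,0,0],[0,0,0.13,0,0],[-0.01,0.01,0.15,0.05,0],[-0.03,0.03,0.16,0.1,0],[-0.05,0.06,0.16,0.15,0],[-0.07,0.09,0.16,0.2,0],[-0.08,0.11,0.16,0.25,0],[-0.09,0.12,0.16,0.277,0],[-0.09,0.12,0.16,0.277,0],[-0.09,0.12,0.16,0.277,0],[-0.09,0.12,0.16,0.277,0]]'
python3 - <<'E'
from h import *
print(tool()); shot('wrist','w3'); im,P=load('w3')
h,s,v=cv2.split(cv2.cvtColor(im,cv2.COLOR_BGR2HSV))
print('tray rim',band(P,.10,.25,minn=300))
print('dark board',band(P,.0,.02,(.35,.75,-.06,.25),v<70,300))
print('foot',band(P,.028,.045,(.3,.75,.1,.32),None,200))
E
```

```text
time_s: 6.35
ee_pos: [0.5516, -0.1173, 0.2652]
tool_rot: [-0.036, 0.706, 0.035, 0.707]
force: [-0.1, -0.8, -3.0]
gripper_width: 0.149
([0.5516, -0.1173, 0.2652], 'jaw yaw deg', np.float64(5.71), 'down', [0.001, -0.001, -1.0])
tray rim [([283.0, 177.0], 72529, np.float64(0.2224), ('c', [548.8, -86.1], 'LxW', 206.0, 107.7, 'long deg', 5.7)), ([111.0, 350.0], 697, np.float64(0.2475), ('c', [460.3, -179.5], 'LxW', 27.4, 9.8, 'long deg', -84.5)), ([258.0, 351.0], 815, np.float64(0.2281), ('c', [542.3, -179.9], 'LxW', 32.5, 16.8, 'long deg', -87.0)), ([309.0, 351.0], 822, np.float64(0.2279), ('c', [574.4, -176.3], 'LxW', 33.0, 16.8, 'long deg', -81.4)), ([456.0, 351.0], 727, np.float64(0.248), ('c', [654.7, -160.8], 'LxW', 28.3, 9.5, 'long deg', -83.1))]
dark board [([288.0, 40.0], 13981, np.float64(0.0092), ('c', [542.2, 42.8], 'LxW', 195.4, 83.6, 'long deg', 6.6)), ([333.0, 71.0], 620, np.float64(0.0092), ('c', [555.0, 39.1], 'LxW', 187.9, 89.5, 'long deg', 5.8)), ([455.0, 44.0], 738, np.float64(0.0139), ('c', [729.3, 56.6], 'LxW', 91.0, 6.2, 'long deg', -87.0))]
foot []
```

View pics/w3.png

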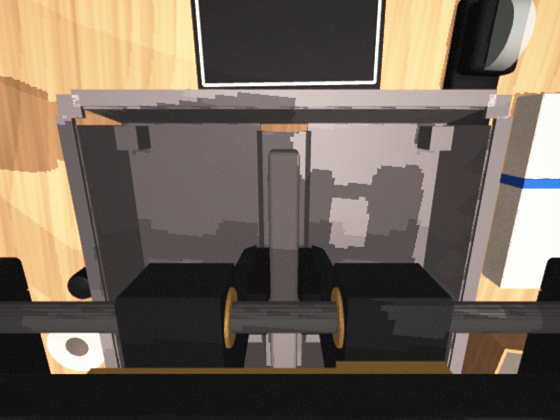

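Wrist view: tray hangs level and square; the board's outline has its near corners at (204,85) and (377,82).

Run:
```python
from h import *
im,P=load('w3')
g=cv2.cvtColor(im,cv2.COLOR_BGR2GRAY); m=(g>120)&(np.hypot(*(P[...,:2]-[.54,.075]).transpose(2,0,1))<.2)&(P[...,2]<.02)
m[:, :200]=0; m[:,386:]=0; m[95:]=0
# rays intersect z=.010
z=np.load('pics/w3.npz');K,T=z['K'],z['T']
def pl(u,v,h=.010):
    d=T[:3,:3]@np.linalg.inv(K)@[u,v,1]; return T[:3,3]+d*(h-T[2,3])/d[2]
for row in (10,40,65):
    r=np.where(g[row,195:388]>110)[0]+195; print(row,r.tolist())
for col in (230,290,350):
    r=np.where(g[60:92,col]>110)[0]+60; print(col,r.tolist())
im2,P2=load('scene0'); g=cv2.cvtColor(im2,cv2.COLOR_BGR2GRAY)
# scene outline quad: threshold bright on board
m=((g>115)&(P2[...,2]>.002)&(P2[...,2]<.02)).astype(np.uint8); m[:208]=0;m[276:]=0;m[:,:255]=0;m[:,362:]=0
inside=np.hypot(P2[...,0]-.537,P2[...,1]-.077)<.136
h,s,v=cv2.split(cv2.cvtColor(im2,cv2.COLOR_BGR2HSV)); m=m*(inside&(s<70))
n,l,st,c=cv2.connectedComponentsWithStats(m,connectivity=8);k=1+st[1:,4].argmax()
print('outline scene',st[k],rect(P2[l==k]))
print(pl(201,40),pl(381,40),pl(204,86),pl(378,83))
```

```text
10 [196, 197, 198, 377, 378, 379, 380, 381, 385, 386, 387]
40 [198, 199, 200, 201, 376, 377, 378, 379, 383, 384, 385, 386, 387]
65 [195, 196, 200, 201, 202, 203, 374, 375, 376, 377, 382, 383, 384, 385, 386, 387]
230 [83, 84, 85, 86, 89, 90, 91]
290 [82, 83, 84, 85, 89, 90, 91]
350 [81, 82, 83, 84, 89, 90, 91]
outline scene [262 208  33  34  79] ('c', [435.2, 68.8], 'LxW', 163.6, 9.2, 'long deg', -83.3)
[0.4442072  0.03372607 0.01      ] [0.64577944 0.05401395 0.01      ] [ 0.44883549 -0.01416474  0.01      ] [0.6507957  0.00938868 0.01      ]
```

```bash
python3 -m jog '[[0,0.03,-0.01,0.009,0],[-0.005,0.07,-0.03,0.009,0],[-0.01,0.11,-0.05,0.009,0],[-0.0135,0.15,-0.07,0.009,0],[-0.0135,0.18,-0.09,0.009,0],[-0.0135,0.194,-0.11,0.009,0],[-0.0135,0.194,-0.135,0.009,0],[-0.0135,0.194,-0.16,0.009,0],[-0.0135,0.194,-0.175,0.009,0],[-0.0135,0.194,-0.185,0.009,0],[-0.0135,0.194,-0.19,0.009,0],[-0.0135,0.194,-0.19,0.009,0],[-0.0135,0.194,-0.19,0.009,0]]'
python3 - <<'E'
from h import *
print(tool()); shot('scene','s4'); im,P=load('s4')
print('rim',band(P,.045,.066,(.4,.68,-.05,.19),None,100))
E
```

```text
time_s: 7.7
ee_pos: [0.538, 0.078, 0.0753]
tool_rot: [-0.039, 0.706, 0.039, 0.706]
force: [-0.8, -0.5, -1.0]
gripper_width: 0.153
([0.538, 0.078, 0.0753], 'jaw yaw deg', np.float64(6.34), 'down', [0.001, 0.0, -1.0])
rim [([303.0, 235.0], 786, np.float64(0.0588), ('c', [535.9, 75.9], 'LxW', 206.3, 174.9, 'long deg', 6.2))]
```

```bash
python3 -m jog '[[0,0,-0.004,0,0],[0,0,-0.008,0,0],[0,0,-0.011,0,0],[0,0,-0.0125,0,0],[0,0,-0.0125,0,0],[0,0,-0.0125,0,0]]'; python3 -m jog '[[0,0,0,0,30],[0,0,0,0,45],[0,0,0,0,45],[0,0,0,0,45],[0,0,0.02,0,45],[0,0,0.05,0,45],[0,0,0.09,0,45],[0,0,0.13,0,45],[0,0,0.17,0,45],[0,-0.05,0.19,0,60],[0,-0.09,0.19,0,60],[0,-0.09,0.19,0,60],[0,-0.09,0.19,0,60]]'
python3 - <<'E'
from h import *
print(tool()); shot('wrist','w5'); im,P=load('w5')
print('rim',band(P,.036,.048,(.4,.68,-.05,.19),None,100))
print('rib',band(P,.051,.062,(.4,.68,-.05,.19),None,100))
print('foot',band(P,.028,.040,(.3,.75,.16,.32),None,200))
for c in carts(P,im): print(c)
E
```

```text
time_s: 8.35
ee_pos: [0.5374, 0.078, 0.0622]
tool_rot: [-0.039, 0.706, 0.039, 0.706]
force: [-0.3, 0.0, -2.1]
gripper_width: 0.152
time_s: 9.65
ee_pos: [0.5371, -0.0134, 0.2523]
tool_rot: [-0.038, 0.706, 0.038, 0.706]
force: [0.9, -0.2, -0.1]
gripper_width: 0.6
([0.5371, -0.0134, 0.2523], 'jaw yaw deg', np.float64(6.18), 'down', [-0.0, -0.0, -1.0])
rim [([294.0, 86.0], 7883, np.float64(0.0439), ('c', [537.8, 77.6], 'LxW', 205.0, 171.9, 'long deg', 6.2)), ([292.0, 99.0], 926, np.float64(0.0372), ('c', [538.0, 77.7], 'LxW', 135.5, 21.3, 'long deg', -83.8))]
rib [([293.0, 100.0], 1679, np.float64(0.0531), ('c', [538.2, 77.3], 'LxW', 119.9, 13.5, 'long deg', -83.6))]
foot [([480.0, 17.0], 310, np.float64(0.0356), ('c', [718.3, 178.3], 'LxW', 62.0, 12.9, 'long deg', -20.2))]
([232.0, 336.0], 52, np.float64(0.015), ('c', [485.6, -237.8], 'LxW', 27.7, 19.1, 'long deg', -36.8))
```

View pics/w5.png

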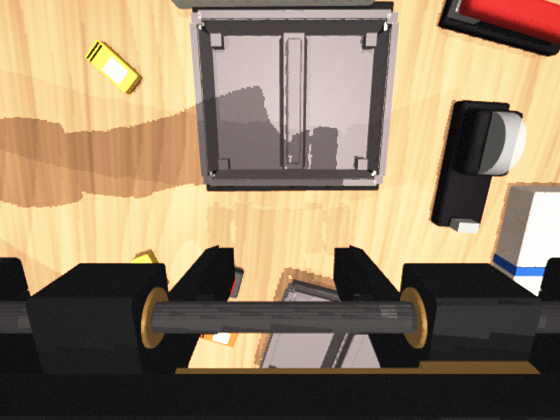

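The tray sits flat on the board at (538, 77.5) mm, 6.2°, and the view shows it inside the outline with the bays empty. Now I look over the three cartridges by the stack.

```bash
python3 -m jog '[[0,-0.03,0.03,-0.14,90],[-0.01,-0.06,0.03,-0.28,90],[-0.03,-0.1,0.03,-0.42,90],[-0.05,-0.14,0.03,-0.56,90],[-0.07,-0.18,0.03,-0.7,90],[-0.09,-0.22,0.03,-0.84,90],[-0.11,-0.26,0.03,-0.98,90],[-0.13,-0.30,0.03,-1.12,90],[-0.137,-0.317,0.03,-1.26,90],[-0.137,-0.317,0.03,-1.4,90],[-0.137,-0.317,0.03,-1.54,90],[-0.137,-0.317,0.03,-1.68,90],[-0.137,-0.317,0.03,-1.82,90],[-0.137,-0.317,0.03,-1.92,90],[-0.137,-0.317,0.03,-1.92,90],[-0.137,-0.317,0.03,-1.92,90]]'
python3 - <<'E'
from h import *
print(tool(),env.state()['q'].round(2)); shot('wrist','w6'); im,P=load('w6')
for c in carts(P,im): print(c)
E
```

```text
time_s: 11.3
ee_pos: [0.4013, -0.3277, 0.282]
tool_rot: [0.555, 0.439, -0.555, 0.438]
force: [0.2, 0.1, 0.1]
gripper_width: 0.896
([0.4013, -0.3277, 0.282], 'jaw yaw deg', np.float64(-103.35), 'down', [-0.0, 0.001, -1.0]) [ 0.6   0.52 -0.01  1.86  0.    0.76 -1.21]
([341.0, 123.0], 930, np.float64(0.0152), ('c', [455.5, -414.2], 'LxW', 53.9, 26.2, 'long deg', 5.3))
([279.0, 132.0], 901, np.float64(0.0153), ('c', [462.4, -335.9], 'LxW', 53.8, 25.9, 'long deg', -8.1))
([205.0, 146.0], 873, np.float64(0.0153), ('c', [467.2, -240.1], 'LxW', 53.1, 25.5, 'long deg', -12.5))
([142.0, 163.0], 634, np.float64(0.0157), ('c', [466.2, -155.2], 'LxW', 40.0, 27.4, 'long deg', -10.8))
```

View pics/w6.png

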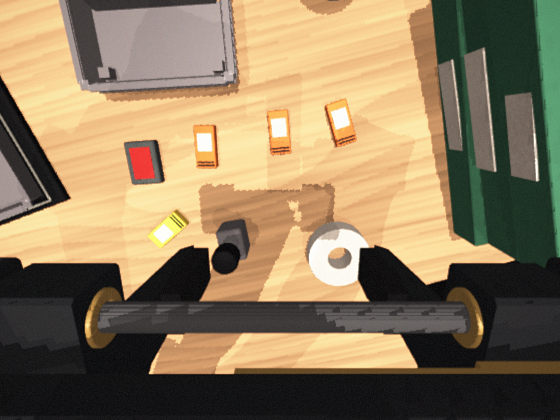

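Wrist view: three orange cartridges at (205,146), (279,132) and (341,123), the ink pad at (142,163), a yellow decoy at (168,229), the stamp at (229,245) and the label roll. Picking the one at (467,-240) first.

```bash
python3 -m jog '[[0.03,0.04,-0.03,0.015,70],[0.06,0.08,-0.06,0.015,55],[0.066,0.0875,-0.1,0.015,55],[0.066,0.0875,-0.14,0.015,55],[0.066,0.0875,-0.18,0.015,55],[0.066,0.0875,-0.215,0.015,55],[0.066,0.0875,-0.24,0.015,55],[0.066,0.0875,-0.252,0.015,55],[0.066,0.0875,-0.2575,0.015,55],[0.066,0.0875,-0.2575,0.015,55],[0.066,0.0875,-0.2575,0.015,55],[0.066,0.0875,-0.2575,0.015,0],[0.066,0.0875,-0.2575,0.015,0],[0.066,0.0875,-0.2575,0.015,0],[0.066,0.0875,-0.2575,0.015,0],[0.066,0.0875,-0.2575,0.015,0],[0.066,0.0875,-0.2575,0.015,0]]' 30;python3 -c "
from h import *
print(tool())"
```

```text
time_s: 13.05
ee_pos: [0.4667, -0.2416, 0.0253]
tool_rot: [0.553, 0.441, -0.552, 0.442]
force: [0.2, 0.1, 5.9]
gripper_width: 0.292
([0.4667, -0.2416, 0.0253], 'jaw yaw deg', np.float64(-102.78), 'down', [0.001, -0.0, -1.0])
```

```bash
python3 -m jog '[[0,0,0.02,0,0],[0,0,0.05,0,0],[0,0,0.09,0,0],[0,0.03,0.12,0.05,0],[0.005,0.07,0.12,0.1,0],[0.01,0.11,0.12,0.15,0],[0.015,0.15,0.12,0.2,0],[0.02,0.19,0.12,0.25,0],[0.0236,0.23,0.12,0.3,0],[0.0236,0.265,0.12,0.331,0],[0.0236,0.2817,0.11,0.331,0],[0.0236,0.2817,0.09,0.331,0],[0.0236,0.2817,0.09,0.331,0],[0.0236,0.2817,0.09,0.331,0]]' 30; python3 -c "
from h import *
print(tool())"
```

```text
time_s: 14.45
ee_pos: [0.4896, 0.0396, 0.1147]
tool_rot: [0.472, 0.526, -0.473, 0.526]
force: [-0.3, 0.2, -0.3]
gripper_width: 0.291
([0.4896, 0.0396, 0.1147], 'jaw yaw deg', np.float64(-83.86), 'down', [-0.001, -0.001, -1.0])
```

```bash
python3 -m jog '[[0,0,-0.03,0,0],[0,0,-0.055,0,0],[0,0,-0.068,0,0],[0,0,-0.0755,0,0],[0,0,-0.0755,0,0],[0,0,-0.0755,0,0],[0,0,-0.0755,0,42],[0,0,-0.0755,0,42],[0,0,-0.0755,0,42],[0,0,-0.05,0,42],[0,0,-0.01,0,42],[0,0,0.04,0,42],[0,0,0.08,0,42],[-0.03,0,0.12,0,60],[-0.07,0,0.16,0,60],[-0.07,0,0.16,0,60],[-0.07,0,0.16,0,60]]' 30
python3 - <<'E'
from h import *
print(tool(),env.state()['q'].round(2)); shot('wrist','w7'); im,P=load('w7')
for c in carts(P,im,.01,.035): print(c)
print('rib',band(P,.051,.062,(.4,.68,-.05,.19),None,100))
shot('scene','s7'); im,P=load('s7')
for c in carts(P,im,.008,.035,15): print('s',c)
E
```

```text
time_s: 16.15
ee_pos: [0.4198, 0.0403, 0.2759]
tool_rot: [0.473, 0.526, -0.471, 0.527]
force: [1.3, -0.7, -0.8]
gripper_width: 0.605
([0.4198, 0.0403, 0.2759], 'jaw yaw deg', np.float64(-83.8), 'down', [0.003, 0.001, -1.0]) [-0.22  0.41  0.03  2.13 -0.02  0.6  -1.65]
([290.0, 126.0], 960, np.float64(0.0283), ('c', [489.7, 39.3], 'LxW', 50.6, 25.0, 'long deg', 6.0))
([440.0, 162.0], 660, np.float64(0.0158), ('c', [466.3, -154.6], 'LxW', 40.6, 27.3, 'long deg', -8.7))
([31.0, 178.0], 883, np.float64(0.0151), ('c', [389.2, 366.6], 'LxW', 53.2, 27.2, 'long deg', 6.8))
([136.0, 227.0], 431, np.float64(0.0167), ('c', [337.1, 230.6], 'LxW', 69.2, 12.7, 'long deg', -89.3))
rib [([261.0, 76.0], 1597, np.float64(0.0531), ('c', [537.7, 77.9], 'LxW', 119.0, 14.1, 'long deg', -83.8))]
s ([327.0, 170.0], 68, np.float64(0.0159), ('c', [389.3, 363.3], 'LxW', 50.9, 29.3, 'long deg', 9.6))
s ([285.0, 236.0], 123, np.float64(0.0297), ('c', [491.8, 37.1], 'LxW', 48.6, 26.1, 'long deg', 6.6))
s ([228.0, 272.0], 111, np.float64(0.0176), ('c', [463.6, -154.4], 'LxW', 39.8, 25.2, 'long deg', -9.4))
s ([172.0, 318.0], 189, np.float64(0.017), ('c', [463.2, -337.9], 'LxW', 51.1, 25.2, 'long deg', -9.1))
s ([144.0, 338.0], 243, np.float64(0.0171), ('c', [456.6, -414.8], 'LxW', 50.3, 26.4, 'long deg', 7.5))
```

Cartridge 1 of 4 is flat in the tray, top at 28 mm. The others haven't moved. Next: (462.5,-336).

```bash
python3 -m jog '[[0.01,-0.04,0,-0.05,60],[0.015,-0.09,0,-0.1,60],[0.02,-0.14,0,-0.15,60],[0.03,-0.19,0,-0.2,60],[0.035,-0.24,0,-0.253,60],[0.04,-0.29,-0.02,-0.253,60],[0.0427,-0.34,-0.05,-0.253,60],[0.0427,-0.376,-0.09,-0.253,55],[0.0427,-0.376,-0.13,-0.253,55],[0.0427,-0.376,-0.15,-0.253,55],[0.0427,-0.376,-0.15,-0.253,55],[0.0427,-0.376,-0.15,-0.253,55]]'
python3 - <<'E'
from h import *
print(tool()); shot('scene','s8'); im,P=load('s8')
for c in carts(P,im,.008,.035,15): print('s',c)
shot('wrist','w8'); im,P=load('w8')
for c in carts(P,im,.008,.035,15): print('w',c)
E
```

```text
time_s: 17.45
ee_pos: [0.4628, -0.3357, 0.1236]
tool_rot: [-0.535, -0.463, 0.535, -0.462]
force: [-0.1, 0.4, 0.5]
gripper_width: 0.549
([0.4628, -0.3357, 0.1236], 'jaw yaw deg', np.float64(-98.3), 'down', [-0.001, 0.001, -1.0])
s ([327.0, 170.0], 62, np.float64(0.0167), ('c', [389.5, 362.8], 'LxW', 48.8, 23.3, 'long deg', 8.8))
s ([285.0, 236.0], 121, np.float64(0.0294), ('c', [492.0, 36.4], 'LxW', 47.6, 25.2, 'long deg', 6.8))
s ([229.0, 272.0], 109, np.float64(0.0178), ('c', [464.3, -154.5], 'LxW', 38.3, 25.4, 'long deg', -4.7))
s ([172.0, 318.0], 208, np.float64(0.0173), ('c', [463.0, -337.7], 'LxW', 52.1, 25.8, 'long deg', -8.5))
s ([144.0, 338.0], 243, np.float64(0.017), ('c', [456.9, -415.0], 'LxW', 53.7, 26.3, 'long deg', 4.8))
w ([379.0, 209.0], 2143, np.float64(0.0151), ('c', [455.9, -414.0], 'LxW', 54.3, 26.3, 'long deg', 5.6))
w ([284.0, 215.0], 2034, np.float64(0.0152), ('c', [462.8, -336.1], 'LxW', 53.9, 25.9, 'long deg', -8.5))
w ([67.0, 242.0], 1440, np.float64(0.0156), ('c', [466.2, -154.6], 'LxW', 40.9, 28.2, 'long deg', -9.1))
```

```bash
python3 -m jog '[[0,0,-0.04,0,55],[0,0,-0.075,0,55],[0,0,-0.09,0,55],[0,0,-0.0975,0,55],[0,0,-0.0975,0,55],[0,0,-0.0975,0,55],[0,0,-0.0975,0,0],[0,0,-0.0975,0,0],[0,0,-0.0975,0,0],[0,0,-0.0975,0,0],[0,0,-0.0975,0,0],[0,0,-0.0975,0,0],[0,0,-0.08,0,0],[0,0,-0.05,0,0],[0,0,-0.01,0,0],[0,0,0.02,0,0],[0,0,0.02,0,0]]' 30; python3 -m jog '[[0,0.02,0,0,0],[0,0.05,0,0.05,0],[0,0.08,0,0.1,0],[0,0.12,0,0.15,0],[0,0.16,0,0.2,0],[0.01,0.2,0,0.253,0],[0.015,0.24,0,0.253,0],[0.0212,0.28,0,0.253,0],[0.0212,0.32,0,0.253,0],[0.0212,0.36,0,0.253,0],[0.0212,0.4,0,0.253,0],[0.0212,0.425,-0.01,0.253,0],[0.0212,0.4334,-0.03,0.253,0],[0.0212,0.4334,-0.03,0.253,0],[0.0212,0.4334,-0.03,0.253,0]]';python3 -c "
from h import *
print(tool())"
```

```text
time_s: 19.25
ee_pos: [0.4646, -0.3374, 0.1485]
tool_rot: [0.536, 0.46, -0.534, 0.465]
force: [-0.0, -0.2, -1.0]
gripper_width: 0.289
time_s: 20.75
ee_pos: [0.4832, 0.0967, 0.1142]
tool_rot: [0.472, 0.526, -0.473, 0.526]
force: [0.1, 0.9, -0.2]
gripper_width: 0.293
([0.4832, 0.0967, 0.1142], 'jaw yaw deg', np.float64(-83.85), 'down', [-0.002, -0.001, -1.0])
```

```bash
python3 -m jog '[[0,0,-0.03,0,0],[0,0,-0.055,0,0],[0,0,-0.068,0,0],[0,0,-0.0745,0,0],[0,0,-0.0745,0,0],[0,0,-0.0745,0,0],[0,0,-0.0745,0,42],[0,0,-0.0745,0,42],[0,0,-0.0745,0,42],[0,0,-0.05,0,42],[0,0,-0.01,0,42],[0,0,0.04,0,42],[0,0,0.08,0,42],[-0.03,0,0.12,0,60],[-0.07,-0.04,0.16,0,60],[-0.07,-0.04,0.16,0,60],[-0.07,-0.04,0.16,0,60]]' 30
python3 - <<'E'
from h import *
print(tool()); shot('wrist','w9'); im,P=load('w9')
for c in carts(P,im,.01,.035): print(c)
shot('scene','s9'); im,P=load('s9')
for c in carts(P,im,.008,.035,15): print('s',c)
E
```

```text
time_s: 22.45
ee_pos: [0.4127, 0.0561, 0.2764]
tool_rot: [0.474, 0.525, -0.473, 0.526]
force: [1.2, 0.9, 0.3]
gripper_width: 0.597
([0.4127, 0.0561, 0.2764], 'jaw yaw deg', np.float64(-83.98), 'down', [0.002, 0.0, -1.0])
([256.0, 121.0], 1013, np.float64(0.0283), ('c', [483.8, 96.4], 'LxW', 52.6, 25.3, 'long deg', 6.5))
([304.0, 121.0], 1022, np.float64(0.0283), ('c', [489.8, 39.8], 'LxW', 52.6, 25.8, 'long deg', 6.0))
([453.0, 157.0], 671, np.float64(0.0157), ('c', [466.3, -154.6], 'LxW', 40.4, 27.4, 'long deg', -9.7))
([43.0, 174.0], 887, np.float64(0.0152), ('c', [388.9, 366.7], 'LxW', 53.1, 27.2, 'long deg', 8.4))
([149.0, 224.0], 424, np.float64(0.0167), ('c', [337.2, 230.3], 'LxW', 68.8, 12.3, 'long deg', -89.4))
s ([327.0, 170.0], 81, np.float64(0.016), ('c', [389.8, 361.9], 'LxW', 50.1, 26.2, 'long deg', 5.2))
s ([290.0, 230.0], 334, np.float64(0.0288), ('c', [486.7, 65.6], 'LxW', 84.0, 53.3, 'long deg', -83.8))
s ([229.0, 272.0], 109, np.float64(0.0179), ('c', [464.6, -154.8], 'LxW', 38.9, 24.7, 'long deg', -8.2))
s ([143.0, 338.0], 198, np.float64(0.0168), ('c', [457.2, -415.4], 'LxW', 50.6, 24.0, 'long deg', 5.6))
```

```bash
python3 -m jog '[[0.01,-0.04,0,-0.01,60],[0.015,-0.09,0,-0.01,60],[0.02,-0.14,0,-0.01,60],[0.03,-0.19,0,-0.01,60],[0.035,-0.24,0,-0.01,60],[0.04,-0.29,-0.02,-0.01,60],[0.0433,-0.34,-0.04,-0.01,60],[0.0433,-0.39,-0.06,-0.01,55],[0.0433,-0.44,-0.09,-0.01,55],[0.0433,-0.47,-0.12,-0.01,55],[0.0433,-0.47,-0.151,-0.01,55],[0.0433,-0.47,-0.151,-0.01,55],[0.0433,-0.47,-0.151,-0.01,55]]'
python3 - <<'E'
from h import *
print(tool())
shot('wrist','w10'); im,P=load('w10')
for c in carts(P,im,.008,.035,15): print('w',c)
E
```

```text
time_s: 23.85
ee_pos: [0.4577, -0.4109, 0.1221]
tool_rot: [0.475, 0.525, -0.474, 0.523]
force: [0.4, -0.2, 0.5]
gripper_width: 0.549
([0.4577, -0.4109, 0.1221], 'jaw yaw deg', np.float64(-84.33), 'down', [-0.002, 0.003, -1.0])
w ([288.0, 217.0], 2073, np.float64(0.0152), ('c', [455.6, -414.5], 'LxW', 54.4, 25.7, 'long deg', 5.3))
```

```bash
python3 -m jog '[[-0.001,-0.001,-0.04,0,55],[-0.001,-0.001,-0.075,0,55],[-0.001,-0.001,-0.09,0,55],[-0.001,-0.001,-0.0975,0,55],[-0.001,-0.001,-0.0975,0,55],[-0.001,-0.001,-0.0975,0,55],[-0.001,-0.001,-0.0975,0,0],[-0.001,-0.001,-0.0975,0,0],[-0.001,-0.001,-0.0975,0,0],[-0.001,-0.001,-0.0975,0,0],[-0.001,-0.001,-0.0975,0,0],[-0.001,-0.001,-0.0975,0,0],[-0.001,-0.001,-0.08,0,0],[-0.001,-0.001,-0.05,0,0],[-0.001,-0.001,-0.01,0,0],[-0.001,-0.001,0.02,0,0],[-0.001,-0.001,0.02,0,0]]' 30; python3 -m jog '[[0,0.02,0,0,0],[0,0.05,0,0.01,0],[0,0.08,0,0.01,0],[0,0.12,0,0.01,0],[0,0.16,0,0.01,0],[0.01,0.2,0,0.01,0],[0.03,0.24,0,0.01,0],[0.06,0.28,0,0.01,0],[0.09,0.32,0,0.01,0],[0.12,0.36,0,0.01,0],[0.137,0.4,0,0.01,0],[0.137,0.44,-0.01,0.01,0],[0.137,0.466,-0.03,0.01,0],[0.137,0.466,-0.03,0.01,0],[0.137,0.466,-0.03,0.01,0]]';python3 -c "
from h import *
print(tool())"
```

```text
time_s: 25.6
ee_pos: [0.4582, -0.4155, 0.1489]
tool_rot: [0.475, 0.521, -0.475, 0.527]
force: [-0.6, -0.7, -0.0]
gripper_width: 0.29
time_s: 27.1
ee_pos: [0.5923, 0.0526, 0.1131]
tool_rot: [0.471, 0.527, -0.473, 0.526]
force: [0.1, -2.2, 0.5]
gripper_width: 0.29
([0.5923, 0.0526, 0.1131], 'jaw yaw deg', np.float64(-83.76), 'down', [-0.002, -0.001, -1.0])
```

```bash
python3 -m jog '[[0,0,-0.03,0,0],[0,0,-0.055,0,0],[0,0,-0.068,0,0],[0,0,-0.0735,0,0],[0,0,-0.0735,0,0],[0,0,-0.0735,0,0],[0,0,-0.0735,0,42],[0,0,-0.0735,0,42],[0,0,-0.0735,0,42],[0,0,-0.05,0,42],[0,0,-0.01,0,42],[0,0,0.04,0,42],[0,0,0.08,0,42],[-0.03,0,0.12,0,60],[-0.07,0,0.16,0,60],[-0.11,0,0.16,0,60],[-0.15,0,0.16,0,60],[-0.18,0,0.16,0,60],[-0.18,0,0.16,0,60],[-0.18,0,0.16,0,60]]' 30
python3 - <<'E'
from h import *
print(tool()); shot('wrist','w11'); im,P=load('w11')
for c in carts(P,im,.01,.035): print(c)
E
python3 -m jog '[[0,0,0,0.14,60],[0,0,0,0.28,60],[0,0,0,0.42,60],[0,0,0,0.56,60],[0,0,0,0.7,60],[0,0,0,0.84,60],[0,0,0,0.98,60],[0,0,0,1.12,60],[0,0,0,1.26,60],[0,0,0,1.4,60],[0,0,0,1.54,60],[0,0,0,1.68,60],[0,0,0,1.82,60],[0,0,0,1.96,60],[0,0,0,2.1,60],[0,0,0,2.24,60],[0,0,0,2.38,60],[0,0,0,2.52,60],[0,0,0,2.66,60],[0,0,0,2.8,60]]'
python3 -m jog '[[0,0,0,0.14,60],[0,0,0,0.28,60],[0,0,0,0.35,60],[0,0.03,0,0.35,60],[0,0.07,0,0.35,60],[0,0.11,0,0.35,60],[0,0.15,0,0.35,60],[0,0.19,0,0.35,60],[0,0.22,0,0.35,60],[0,0.22,0,0.35,60],[0,0.22,0,0.35,60]]'
python3 - <<'E'
from h import *
print(tool(),env.state()['q'].round(2)); shot('scene','s11'); im,P=load('s11'); 
for c in carts(P,im,.008,.035,15): print('s',c)
shot('wrist','w12'); im,P=load('w12'); 
for c in carts(P,im,.008,.035,15): print('w',c)
E
```

```text
time_s: 29.1
ee_pos: [0.4134, 0.0528, 0.2742]
tool_rot: [0.473, 0.526, -0.472, 0.527]
force: [0.7, 0.7, 0.2]
gripper_width: 0.602
([0.4134, 0.0528, 0.2742], 'jaw yaw deg', np.float64(-83.8), 'down', [0.001, 0.0, -1.0])
([302.0, 25.0], 1211, np.float64(0.0283), ('c', [589.7, 51.0], 'LxW', 48.3, 25.1, 'long deg', 6.6))
([253.0, 121.0], 1032, np.float64(0.0282), ('c', [483.9, 96.4], 'LxW', 52.2, 25.4, 'long deg', 6.2))
([301.0, 121.0], 1008, np.float64(0.0283), ('c', [490.1, 39.4], 'LxW', 52.2, 25.1, 'long deg', 6.6))
([452.0, 158.0], 676, np.float64(0.0157), ('c', [466.3, -154.4], 'LxW', 40.3, 27.1, 'long deg', -9.9))
([39.0, 174.0], 877, np.float64(0.0151), ('c', [389.1, 366.4], 'LxW', 53.7, 26.9, 'long deg', 7.7))
([144.0, 224.0], 440, np.float64(0.0168), ('c', [337.3, 230.7], 'LxW', 68.7, 12.4, 'long deg', -89.3))
time_s: 31.15
ee_pos: [0.4149, 0.0526, 0.2737]
tool_rot: [-0.439, 0.553, 0.439, 0.555]
force: [0.1, -0.3, 0.3]
gripper_width: 0.599
time_s: 32.25
ee_pos: [0.414, 0.2731, 0.2733]
tool_rot: [-0.528, 0.47, 0.528, 0.47]
force: [0.3, -0.1, -0.5]
gripper_width: 0.598
([0.414, 0.
[... 249 characters left out ...]
.float64(0.0285), ('c', [488.3, 66.4], 'LxW', 83.6, 50.2, 'long deg', -83.4))
s ([316.0, 252.0], 143, np.float64(0.0296), ('c', [587.3, 48.0], 'LxW', 62.9, 28.8, 'long deg', 6.2))
s ([229.0, 272.0], 110, np.float64(0.0179), ('c', [464.9, -154.6], 'LxW', 38.7, 25.2, 'long deg', -11.2))
w ([263.0, 115.0], 496, np.float64(0.0167), ('c', [336.9, 235.2], 'LxW', 61.7, 12.6, 'long deg', -89.5))
w ([360.0, 168.0], 843, np.float64(0.0153), ('c', [388.6, 366.8], 'LxW', 53.0, 26.4, 'long deg', 8.6))
w ([123.0, 218.0], 2734, np.float64(0.0273), ('c', [488.2, 68.8], 'LxW', 83.6, 56.3, 'long deg', -83.6))
w ([210.0, 363.0], 26, np.float64(0.0337), ('c', [693.7, 194.7], 'LxW', 21.9, 4.5, 'long deg', 76.8))
```

```bash
python3 -m jog '[[-0.01,0.04,0,0.029,60],[-0.025,0.08,0,0.029,55],[-0.025,0.0937,-0.03,0.029,52],[-0.025,0.0937,-0.07,0.029,52],[-0.025,0.0937,-0.11,0.029,52],[-0.025,0.0937,-0.15,0.029,52],[-0.025,0.0937,-0.19,0.029,52],[-0.025,0.0937,-0.22,0.029,52],[-0.025,0.0937,-0.24,0.029,52],[-0.025,0.0937,-0.2475,0.029,52],[-0.025,0.0937,-0.2475,0.029,52],[-0.025,0.0937,-0.2475,0.029,52],[-0.025,0.0937,-0.2475,0.029,0],[-0.025,0.0937,-0.2475,0.029,0],[-0.025,0.0937,-0.2475,0.029,0],[-0.025,0.0937,-0.2475,0.029,0],[-0.025,0.0937,-0.2475,0.029,0],[-0.025,0.0937,-0.2475,0.029,0]]' 30; python3 -c "
from h import *
print(tool())"
```

```text
time_s: 34.15
ee_pos: [0.3886, 0.3666, 0.027]
tool_rot: [0.535, -0.462, -0.535, -0.463]
force: [0.7, -1.0, 6.5]
gripper_width: 0.29
([0.3886, 0.3666, 0.027], 'jaw yaw deg', np.float64(98.32), 'down', [0.001, 0.001, -1.0])
```

```bash
python3 -m jog '[[0,0,0.02,0,0],[0,0,0.06,0,0],[0,0,0.1,0,0],[0,-0.03,0.12,0,0],[0,-0.07,0.12,0,0],[0,-0.11,0.12,0,0],[0,-0.15,0.12,-0.03,0],[0,-0.19,0.12,-0.0368,0],[0,-0.23,0.12,-0.0368,0],[0,-0.27,0.12,-0.0368,0],[0,-0.31,0.12,-0.0368,0],[0.03,-0.32,0.12,-0.0368,0],[0.07,-0.32,0.12,-0.0368,0],[0.11,-0.32,0.12,-0.0368,0],[0.15,-0.32,0.12,-0.0368,0],[0.18,-0.31,0.12,-0.0368,0],[0.1976,-0.285,0.12,-0.0368,0],[0.1976,-0.26,0.1,-0.0368,0],[0.1976,-0.258,0.09,-0.0368,0],[0.1976,-0.258,0.09,-0.0368,0]]' 30; python3 -c "
from h import *
print(tool(),env.state()['q'].round(2))"
```

```text
time_s: 36.15
ee_pos: [0.5841, 0.1081, 0.1146]
tool_rot: [-0.526, 0.473, 0.527, 0.47]
force: [-0.7, -0.1, -0.3]
gripper_width: 0.292
([0.5841, 0.1081, 0.1146], 'jaw yaw deg', np.float64(96.33), 'down', [-0.004, -0.002, -1.0]) [ 0.04  0.9  -0.54  1.76  0.69  0.69  0.79]
```

```bash
python3 -m jog '[[0,0,-0.03,0,0],[0,0,-0.055,0,0],[0,0,-0.068,0,0],[0,0,-0.0745,0,0],[0,0,-0.0745,0,0],[0,0,-0.0745,0,0],[0,0,-0.0745,0,42],[0,0,-0.0745,0,42],[0,0,-0.0745,0,42],[0,0,-0.05,0,42],[0,0,-0.01,0,42],[0,-0.03,0.04,0,42],[0,-0.07,0.08,0,42],[0,-0.11,0.12,0,60],[0,-0.15,0.16,0,60],[0,-0.19,0.18,0,60],[0,-0.19,0.18,0,60],[0,-0.19,0.18,0,60]]' 30
python3 - <<'E'
from h import *
print(tool()); shot('scene','s13'); im,P=load('s13'); 
for c in carts(P,im,.008,.035,15): print('s',c)
print('rib',band(P,.049,.062,(.4,.68,-.05,.19),None,40))
print('rim',band(P,.038,.048,(.4,.68,-.05,.19),None,60))
cv2.imwrite('pics/s13c.png',cv2.resize(im[95:290,240:400],None,fx=3.7,fy=3.05,interpolation=2))
# column top geometry
print('col hi',band(P,.2,.36,(.4,.65,.15,.45),None,20))
E
```

```text
time_s: 37.95
ee_pos: [0.5865, -0.0859, 0.298]
tool_rot: [0.526, -0.474, -0.523, -0.474]
force: [-0.4, 0.4, 0.1]
gripper_width: 0.601
([0.5865, -0.0859, 0.298], 'jaw yaw deg', np.float64(95.82), 'down', [0.004, -0.003, -1.0])
s ([291.0, 230.0], 377, np.float64(0.0283), ('c', [487.4, 66.3], 'LxW', 85.1, 50.4, 'long deg', -84.0))
s ([318.0, 244.0], 502, np.float64(0.0278), ('c', [580.1, 77.7], 'LxW', 85.9, 69.7, 'long deg', -83.5))
s ([229.0, 272.0], 108, np.float64(0.0179), ('c', [465.2, -154.8], 'LxW', 40.5, 26.2, 'long deg', -2.6))
rib [([306.0, 230.0], 191, np.float64(0.0547), ('c', [536.0, 75.8], 'LxW', 121.1, 17.0, 'long deg', -82.8))]
rim [([318.0, 233.0], 585, np.float64(0.0449), ('c', [538.6, 78.1], 'LxW', 198.6, 175.9, 'long deg', 6.0)), ([277.0, 218.0], 169, np.float64(0.0446), ('c', [440.9, 57.9], 'LxW', 156.1, 15.2, 'long deg', -81.3))]
col hi [([353.0, 125.0], 620, np.float64(0.2936), ('c', [510.4, 296.5], 'LxW', 174.7, 45.2, 'long deg', -82.1))]
```

View pics/s13c.png

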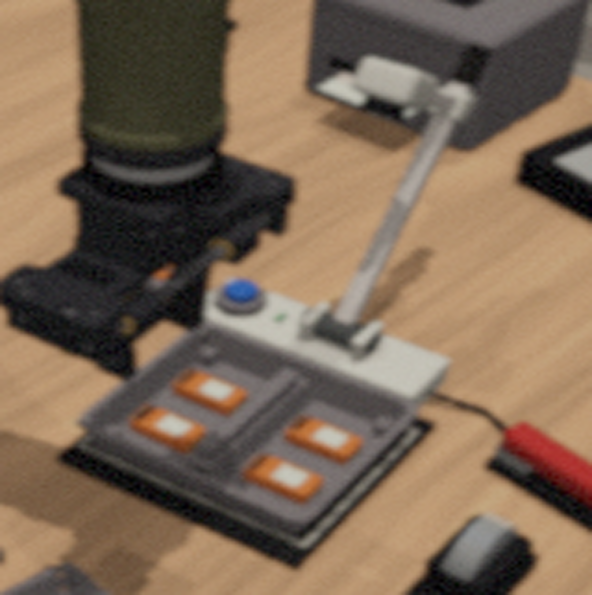

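Crop: four orange cartridges flat in the tray, two per bay, tray inside the outline. The column leans back with its black sleeve near full-frame (367,116). Now the column geometry.

Run:
```python
from h import *
im,P=load('s13')
e=np.array([-.108,.994]); ex=np.array([.994,.108])
# local board frame, centre .538,.0775
L=P.copy(); d=P[...,:2]-[.538,.0775]; L[...,0]=d@ex; L[...,1]=d@e
for lo in np.arange(.06,.34,.02):
    m=(P[...,2]>lo)&(P[...,2]<=lo+.02)&(L[...,1]>.1)&(L[...,1]<.36)&(abs(L[...,0])<.06)
    m[:90]=0
    if m.sum()>3:
        q=L[m]; v=im[m].mean(); print(round(lo,2),m.sum(),'x',np.percentile(q[:,0],[5,50,95]).round(3),'y',np.percentile(q[:,1],[5,50,95]).round(3),round(v))
g=im.max(2)
m=(g<60)&(P[...,2]>.2)&(P[...,2]<.32)&(L[...,1]>.2)&(L[...,1]<.36)&(abs(L[...,0])<.05); m[:90]=0
print('sleeve',m.sum(),np.median(L[m],0).round(3),rect(L[m]))
```

```text
0.06 122 x [-0.03  -0.001  0.023] y [0.121 0.135 0.149] 142
0.08 55 x [-0.01  -0.002  0.004] y [0.147 0.155 0.166] 161
0.1 57 x [-0.011 -0.001  0.004] y [0.161 0.17  0.183] 143
0.12 53 x [-0.01  -0.     0.005] y [0.176 0.185 0.197] 134
0.14 63 x [-0.011 -0.002  0.004] y [0.189 0.2   0.214] 132
0.16 61 x [-0.011 -0.001  0.004] y [0.207 0.216 0.23 ] 152
0.18 60 x [-0.011 -0.002  0.004] y [0.221 0.231 0.245] 144
0.2 60 x [-0.011 -0.002  0.004] y [0.238 0.246 0.257] 131
0.22 62 x [-0.013  0.002  0.009] y [0.252 0.256 0.277] 120
0.24 91 x [-0.011  0.001  0.007] y [0.238 0.271 0.287] 110
0.26 72 x [-0.011 -0.     0.004] y [0.224 0.289 0.302] 46
0.28 68 x [-0.014  0.006  0.019] y [0.137 0.146 0.297] 57
0.3 140 x [-0.019  0.007  0.02 ] y [0.139 0.144 0.178] 122
0.32 127 x [-0.022  0.001  0.018] y [0.143 0.15  0.158] 165
sleeve 85 [-0.002  0.288  0.266] ('c', [-3.9, 289.1], 'LxW', 36.5, 17.7, 'long deg', -83.2)
```

```bash
python3 -m jog '[[0,0,0.04,-0.14,60],[0,0,0.08,-0.28,60],[0,0,0.12,-0.42,60],[0,0,0.13,-0.56,60],[0,0.04,0.13,-0.7,60],[-0.01,0.08,0.13,-0.84,60],[-0.02,0.12,0.13,-0.98,60],[-0.03,0.16,0.13,-1.12,60],[-0.04,0.20,0.13,-1.26,60],[-0.05,0.24,0.13,-1.4,60],[-0.06,0.28,0.13,-1.54,60],[-0.07,0.32,0.13,-1.564,60],[-0.08,0.36,0.13,-1.564,60],[-0.083,0.4,0.13,-1.564,60],[-0.083,0.44,0.13,-1.564,60],[-0.083,0.451,0.13,-1.564,60],[-0.083,0.451,0.1,-1.564,60],[-0.083,0.451,0.08,-1.564,60],[-0.083,0.451,0.08,-1.564,60]]' 20;  python3 - <<'E'
from h import *
print(tool(),env.state()['q'].round(2))
E
```

```text
time_s: 39.9
ee_pos: [0.5004, 0.3684, 0.3723]
tool_rot: [-0.043, 0.708, 0.04, 0.704]
force: [0.3, 0.1, 0.2]
gripper_width: 0.602
([0.5004, 0.3684, 0.3723], 'jaw yaw deg', np.float64(6.73), 'down', [-0.006, -0.006, -1.0]) [-0.5   0.6  -0.39  1.4   0.23  1.19 -0.8 ]
```

```bash
python3 -m jog '[[0.002,-0.002,-0.03,-0.007,60],[0.002,-0.002,-0.06,-0.007,60],[0.002,-0.002,-0.085,-0.007,60],[0.002,-0.002,-0.1,-0.007,60],[0.002,-0.002,-0.11,-0.007,60],[0.002,-0.002,-0.11,-0.007,60],[0.002,-0.002,-0.11,-0.007,60]]' 20;  python3 - <<'E'
from h import *
print(tool()); shot('scene','s14'); im,P=load('s14')
cv2.imwrite('pics/s14c.png',cv2.resize(im[50:220,260:440],None,fx=3.2,fy=3.2,interpolation=2))
E
```

```text
time_s: 40.6
ee_pos: [0.505, 0.3678, 0.2672]
tool_rot: [-0.038, 0.706, 0.039, 0.706]
force: [-0.7, 0.4, 0.1]
gripper_width: 0.599
([0.505, 0.3678, 0.2672], 'jaw yaw deg', np.float64(6.21), 'down', [0.001, 0.001, -1.0])
```

View pics/s14c.png

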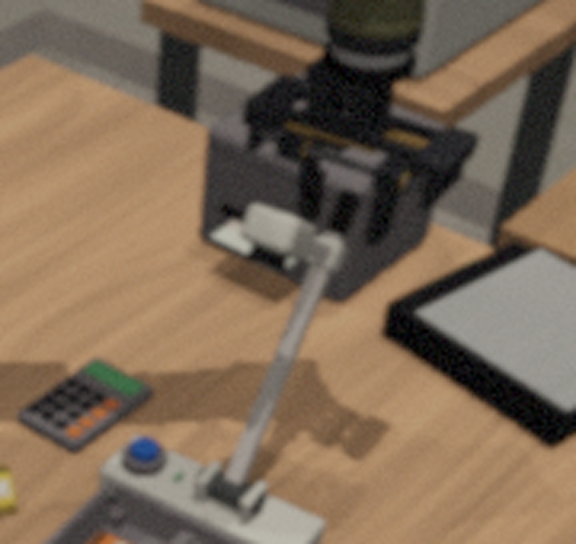

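The crop shows the sleeve (345,210) between the two open fingers. Lower a few mm and close.

```bash
python3 -m jog '[[-0.001,-0.002,-0.005,0,60],[-0.001,-0.002,-0.005,0,30],[-0.001,-0.002,-0.005,0,0],[-0.001,-0.002,-0.005,0,0],[-0.001,-0.002,-0.005,0,0],[-0.001,-0.002,-0.005,0,0],[-0.001,-0.002,-0.005,0,0],[-0.001,-0.002,-0.005,0,0]]' 20;  python3 - <<'E'
from h import *
print(tool())
# arc from th0 to 0 : local dy,dz -> world
th0=.65
for th in (.65,.6,.55,.5,.45,.4,.35,.3,.25,.2,.15,.1,.05,0):
    dy=.265*(np.sin(th)-np.sin(th0)); dz=.265*(np.cos(th)-np.cos(th0)); print([round(-.108*dy,3),round(.994*dy,3),round(dz,3)])
E
```

```text
time_s: 41.45
ee_pos: [0.504, 0.3654, 0.2613]
tool_rot: [-0.038, 0.706, 0.038, 0.706]
force: [0.4, 0.5, -0.4]
gripper_width: 0.181
([0.504, 0.3654, 0.2613], 'jaw yaw deg', np.float64(6.21), 'down', [0.001, 0.0, -1.0])
[np.float64(-0.0), np.float64(0.0), np.float64(0.0)]
[np.float64(0.001), np.float64(-0.011), np.float64(0.008)]
[np.float64(0.002), np.float64(-0.022), np.float64(0.015)]
[np.float64(0.004), np.float64(-0.033), np.float64(0.022)]
[np.float64(0.005), np.float64(-0.045), np.float64(0.028)]
[np.float64(0.006), np.float64(-0.057), np.float64(0.033)]
[np.float64(0.008), np.float64(-0.069), np.float64(0.038)]
[np.float64(0.009), np.float64(-0.082), np.float64(0.042)]
[np.float64(0.01), np.float64(-0.094), np.float64(0.046)]
[np.float64(0.012), np.float64(-0.107), np.float64(0.049)]
[np.float64(0.013), np.float64(-0.12), np.float64(0.051)]
[np.float64(0.014), np.float64(-0.133), np.float64(0.053)]
[np.float64(0.016), np.float64(-0.146), np.float64(0.054)]
[np.float64(0.017), np.float64(-0.159), np.float64(0.054)]
```

```bash
python3 -m jog '[[0.001,-0.006,0.004,0,0],[0.002,-0.017,0.012,0,0],[0.003,-0.028,0.019,0,0],[0.0045,-0.039,0.025,0,0],[0.0055,-0.051,0.031,0,0],[0.007,-0.063,0.0355,0,0],[0.008,-0.075,0.040,0,0],[0.0095,-0.088,0.044,0,0],[0.011,-0.1,0.0475,0,0],[0.0125,-0.113,0.05,0,0],[0.0135,-0.126,0.052,0,0],[0.015,-0.139,0.0535,0,0],[0.016,-0.149,0.054,0,0],[0.017,-0.156,0.054,0,0],[0.017,-0.159,0.054,0,0],[0.017,-0.159,0.054,0,0],[0.017,-0.159,0.054,0,0],[0.017,-0.159,0.054,0,0]]';  python3 - <<'E'
from h import *
print(tool()); 
shot('scene','s15');im,P=load('s15')
e=np.array([-.108,.994]); ex=np.array([.994,.108]); d=P[...,:2]-[.538,.0775]; lx=d@ex; ly=d@e; g=im.mean(2)
Z=[];Y=[]
for lo in np.arange(.08,.26,.02):
    m=(P[...,2]>lo)&(P[...,2]<=lo+.02)&(abs(ly-.13)<.06)&(abs(lx)<.014); 
    if m.sum()>8: y=np.median(ly[m]);Z.append(lo+.01);Y.append(y);print(round(lo,2),m.sum(),y.round(4))
p=np.polyfit(Z[:7],Y[:7],1);print('lean',np.arctan(p[0]))
E
```

```text
time_s: 43.25
ee_pos: [0.5224, 0.2053, 0.3156]
tool_rot: [-0.038, 0.705, 0.038, 0.707]
force: [8.0, 0.9, -7.7]
gripper_width: 0.178
([0.5224, 0.2053, 0.3156], 'jaw yaw deg', np.float64(6.12), 'down', [0.003, 0.0, -1.0])
0.08 40 0.1242
0.1 37 0.1246
0.12 35 0.1237
0.14 43 0.124
0.16 40 0.1238
0.18 40 0.123
0.2 45 0.1222
0.22 45 0.1221
0.24 44 0.1217
lean -0.01601097721576986
```

Column measures about -0.016 rad. Release, lift off, and re-measure.

```bash
python3 -m jog '[[-0.001,0,0,0,10],[-0.001,0,0,0,40],[-0.001,0,0,0,55],[-0.001,0,0,0,60],[-0.001,0,0,0,60],[-0.001,0,0.02,0,60],[-0.001,0,0.05,0,60],[-0.001,0,0.09,0,60],[-0.001,0,0.12,0,60],[-0.001,0,0.12,0,60]]';  cat > col.py <<'E'
from h import *
print(tool()); 
import sys; tag=sys.argv[1]
shot('scene',tag);im,P=load(tag)
e=np.array([-.108,.994]); ex=np.array([.994,.108]); d=P[...,:2]-[.538,.0775]; lx=d@ex; ly=d@e
Z=[];Y=[]
for lo in np.arange(.08,.24,.02):
    m=(P[...,2]>lo)&(P[...,2]<=lo+.02)&(abs(ly-.13)<.06)&(abs(lx)<.014)
    if m.sum()>8: Z.append(lo+.01);Y.append(np.median(ly[m]))
print('lean',np.arctan(np.polyfit(Z,Y,1)[0]))
h,s,v=cv2.split(cv2.cvtColor(im,cv2.COLOR_BGR2HSV))
m=(h>100)&(h<130)&(s>120)&(abs(P[...,2]-.056)<.012)&(np.hypot(lx+.094,ly-.13)<.04)
print('button local',lx[m].mean(),ly[m].mean(),'world',P[m].mean(0))
for c in carts(P,im,.008,.035,15): print('s',c)
E
python3 col.py s16
```

```text
time_s: 44.3
ee_pos: [0.5209, 0.2075, 0.4398]
tool_rot: [-0.037, 0.703, 0.039, 0.709]
force: [-0.5, 0.6, 0.4]
gripper_width: 0.599
([0.5209, 0.2075, 0.4398], 'jaw yaw deg', np.float64(6.2), 'down', [0.008, 0.004, -1.0])
lean -0.01727251730048046
button local -0.09379236262748628 0.12787123081669344 world [0.43092818 0.19450953 0.05622268]
s ([291.0, 230.0], 388, np.float64(0.0281), ('c', [486.6, 70.3], 'LxW', 97.4, 51.6, 'long deg', -83.7))
s ([319.0, 244.0], 537, np.float64(0.0277), ('c', [580.2, 78.8], 'LxW', 87.3, 69.9, 'long deg', -84.9))
s ([228.0, 272.0], 111, np.float64(0.0178), ('c', [465.3, -154.3], 'LxW', 39.2, 25.0, 'long deg', -6.5))
```

```bash
python3 -m jog '[[-0.03,0,0,0.14,30],[-0.06,0,0,0.28,0],[-0.091,-0.006,0,0.42,0],[-0.091,-0.0125,0,0.56,0],[-0.091,-0.0125,0,0.7,0],[-0.091,-0.0125,0,0.84,0],[-0.091,-0.0125,0,0.98,0],[-0.091,-0.0125,0,1.12,0],[-0.091,-0.0125,0,1.26,0],[-0.091,-0.0125,0,1.4,0],[-0.091,-0.0125,0,1.54,0],[-0.091,-0.0125,0,1.57,0],[-0.091,-0.0125,-0.05,1.57,0],[-0.091,-0.0125,-0.1,1.57,0],[-0.091,-0.0125,-0.15,1.57,0],[-0.091,-0.0125,-0.2,1.57,0],[-0.091,-0.0125,-0.2,1.57,0],[-0.091,-0.0125,-0.2,1.57,0]]';python3 - <<'E'
from h import *
print(tool(),env.state()['q'].round(2)); shot('wrist','w17'); im,P=load('w17')
for c in carts(P,im,.01,.035): print(c)
E
```

```text
time_s: 46.15
ee_pos: [0.4284, 0.194, 0.2355]
tool_rot: [-0.526, 0.473, 0.526, 0.472]
force: [0.4, 1.0, 0.8]
gripper_width: 0.002
([0.4284, 0.194, 0.2355], 'jaw yaw deg', np.float64(96.13), 'down', [-0.002, -0.001, -1.0]) [-0.09  0.6  -0.68  2.03  0.58  0.71  0.54]
([327.0, 108.0], 783, np.float64(0.0168), ('c', [336.9, 231.3], 'LxW', 70.1, 12.9, 'long deg', -89.4))
([173.0, 225.0], 3205, np.float64(0.0275), ('c', [488.1, 68.8], 'LxW', 83.1, 56.4, 'long deg', -83.6))
([150.0, 288.0], 61, np.float64(0.0275), ('c', [571.6, 39.6], 'LxW', 16.9, 7.8, 'long deg', -33.6))
```

View pics/w17.png

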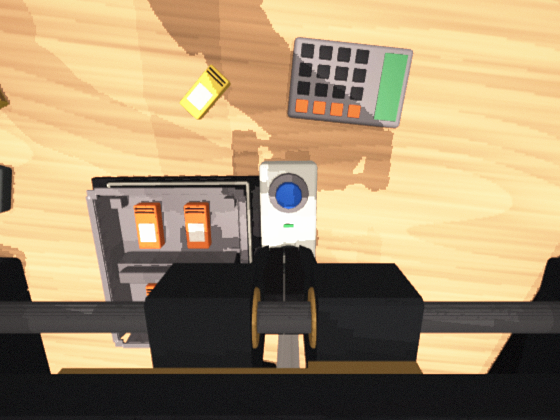

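Wrist view: button at (288,194), two cartridges flat at (148,225) and (197,225) in the near bay. I'll locate the button.

```bash
python3 - <<'E'
from h import *
im,P=load('w17'); h,s,v=cv2.split(cv2.cvtColor(im,cv2.COLOR_BGR2HSV))
m=(h>100)&(h<130)&(s>120)&(P[...,2]>.045)&(P[...,2]<.07); m[:,:260]=0;m[:,320:]=0
q=P[m]; print(m.sum(),np.median(q,0),rect(q))
E
python3 -m jog '[[0.002,0.001,-0.05,0,0],[0.002,0.001,-0.1,0,0],[0.002,0.001,-0.14,0,0],[0.002,0.001,-0.14,0,0],[0.002,0.001,-0.14,0,0]]'; python3 -c "
from h import *
print(tool())"
```

```text
528 [0.42793793 0.19822797 0.0550601 ] ('c', [428.9, 198.7], 'LxW', 26.4, 26.1, 'long deg', 6.4)
time_s: 46.7
ee_pos: [0.4322, 0.1959, 0.0972]
tool_rot: [0.527, -0.471, -0.526, -0.474]
force: [0.0, 0.7, 0.1]
gripper_width: 0.007
([0.4322, 0.1959, 0.0972], 'jaw yaw deg', np.float64(96.14), 'down', [0.003, 0.001, -1.0])
```

```bash
python3 -m jog '[[-0.002,0.002,-0.01,0,0],[-0.002,0.002,-0.016,0,0],[-0.002,0.002,-0.02,0,0],[-0.002,0.002,-0.023,0,0],[-0.002,0.002,-0.0255,0,0],[-0.002,0.002,-0.0265,0,0],[-0.002,0.002,-0.0265,0,0],[-0.002,0.002,-0.0265,0,0]]'; python3 -c "
from h import *
print(tool())"
```

```text
time_s: 47.5
ee_pos: [0.4303, 0.1977, 0.072]
tool_rot: [0.527, -0.47, -0.525, -0.474]
force: [-1.7, -0.8, 33.7]
gripper_width: 0.005
([0.4303, 0.1977, 0.072], 'jaw yaw deg', np.float64(96.17), 'down', [0.006, 0.002, -1.0])
```

```bash
python3 -m jog '[[0,0,0.005,0,0],[0,0,0.02,0,0],[0,0,0.05,0,0],[0,0,0.09,0,0],[-0.02,0,0.13,0,0],[-0.05,-0.02,0.17,0,0],[-0.08,-0.05,0.19,0,0],[-0.08,-0.09,0.19,0,0],[-0.05,-0.14,0.19,0,0],[-0.02,-0.19,0.19,0,0],[-0.02,-0.24,0.19,0,0],[-0.02,-0.24,0.19,0,0],[-0.02,-0.24,0.19,0,0]]'; python3 col.py s18
python3 - <<'E'
from h import *
im,P=load('s18')
print('stack rim',band(P,.045,.058,(.5,.76,-.36,-.1),None,200))
print('rim',band(P,.038,.048,(.4,.68,-.05,.19),None,60))
print('rib',band(P,.049,.062,(.4,.68,-.05,.16),None,40))
cv2.imwrite('pics/s18v.png',im)
E
```

```text
time_s: 48.8
ee_pos: [0.4082, -0.0462, 0.2585]
tool_rot: [-0.524, 0.475, 0.525, 0.474]
force: [0.1, 0.2, 0.1]
gripper_width: 0.008
([0.4082, -0.0462, 0.2585], 'jaw yaw deg', np.float64(95.77), 'down', [-0.001, -0.001, -1.0])
lean -0.024921088257741787
button local -0.09285863702130297 0.1270231642971625 world [0.4319482  0.19376717 0.0565606 ]
s ([291.0, 230.0], 385, np.float64(0.0278), ('c', [487.7, 66.1], 'LxW', 86.6, 51.4, 'long deg', -82.0))
s ([318.0, 244.0], 505, np.float64(0.0277), ('c', [580.4, 76.7], 'LxW', 85.9, 69.7, 'long deg', -83.4))
s ([228.0, 272.0], 108, np.float64(0.0179), ('c', [465.0, -155.1], 'LxW', 40.0, 25.2, 'long deg', -7.7))
stack rim [([254.0, 325.0], 1334, np.float64(0.0536), ('c', [638.1, -236.4], 'LxW', 207.3, 173.5, 'long deg', -9.8)), ([252.0, 329.0], 257, np.float64(0.0486), ('c', [640.5, -236.8], 'LxW', 136.3, 23.6, 'long deg', 79.4))]
rim [([307.0, 229.0], 692, np.float64(0.0454), ('c', [534.5, 82.7], 'LxW', 207.2, 186.3, 'long deg', 5.8)), ([305.0, 236.0], 120, np.float64(0.041), ('c', [542.4, 76.7], 'LxW', 137.9, 20.2, 'long deg', -89.7))]
rib [([306.0, 230.0], 188, np.float64(0.0548), ('c', [535.7, 76.6], 'LxW', 121.0, 15.6, 'long deg', -84.0))]
```

View pics/s18v.png

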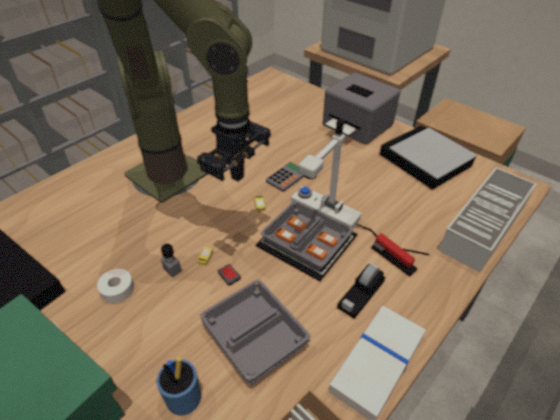

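The final picture shows four cartridges in the tray (293,225)–(328,250), the column upright, the button up, the stack at (254,328) and the other items in place.

```bash
python3 -c "
from station import env
print(env.state()['time_s']); print(env.sign_off())"
```

```text
48.85
the job is handed in; nothing more can be done
None
```

The job is done and handed in at 48.9 s of the 210 s allowed; the hand-in reports no verdict. I viewed 12 pictures.

**What I did:**
- I lifted the top tray alone: the load was about 1.8 N, and a side view showed the lower two still nested.
- I set it on the board and laid all four orange cartridges in it, two per bay. I left the two yellow look-alikes alone.
- I swung the column upright by its sleeve, let go, and pressed the blue button. The press ended at 34 N, well above the 5 N needed, so I take it the button bottomed out. The 6 mm of travel itself can't be read.

**Last checks:**
- **Tray:** within about 5 mm of the board's centre and under 1° off square. My board-centre estimates from different views differed by about 5 mm, against a 25 mm tolerance.
- **Cartridges:** all four lie flat on the tray's floor, with tops at 28 mm where about 29 mm was expected. One scene reading after the column move made a pair look 12 mm longer, but later wrist and scene pictures showed no movement.
- **Column:** free-standing at -0.017 rad after release and -0.025 rad in the last picture. That is within the 0.07 limit; the difference looks like measurement noise.
- **Everything else:** the button is up, the remaining stack measures where it was, the other desk items look unmoved, and the arm is clear.

No grasp slipped, and no cartridge needed a second try.

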